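# Dry a dyed ball: wind the timer, turn the dish over the warm air

### The arm

A 6-joint arm with a two-finger parallel gripper is mounted at the origin on the work surface. World frame = base frame: x ahead of the robot, y to its left, z up, the work surface at z = 0. Lengths are in m, angles in degrees, forces in N, time in s.
With the tool pointing down it reaches from about 0.375 to 0.925 m from the base axis. Payload 5.7 kg.
Tool frame: the origin (TCP) lies at the very end of the fingers, on their centre line; the grasp point (between the pads) lies 19 mm behind it (env.tcp_to_grasp is the distance from the TCP to the grasp point, in m); z points along the fingers, x is the direction in which the jaws open and shut, and the axes are right-handed (so a half turn about z gives the same grasp; the last joint's range is limited). The gripper opens to 85 mm and grips with 20 to 120 N. Pads are 22 mm wide; open, the fingers measure 114 mm over their backs; the gripper's body (76 mm by 85 mm) begins 54 mm behind the grasp point. The pads swing forward as they close: fully open they stand 13 mm farther back than shut.
Start: joints at [60.155, 20.558, 86.54, -0, 72.909, -6.595], TCP at [0.237, 0.551, 0.231] pointing down, gripper open.
Joint ranges: [-170.27, 170.27], [-57.76, 135], [12.27, 136.19], [-55.21, 235.2], [11.17, 155.16], [-170.74, 170.74]. Speed limits (degrees/s): [136.94, 136.94, 180, 180, 180, 180].

### API

Orientations are given as a 3x3 rotation matrix whose columns are the frame's x, y, z axes.
In Python, from rig import env gives the robot as it stands.
- The arm moves only by the tool move_arm, never from a script. Its argument "rows" is a list that holds one entry, the list of rows, each a list of 7 numbers: the opening, from 0 (shut) to 1 (fully open), then the shift along the tool's x, y, z in m, then the turn, a rotation vector about the tool's x, y, z in rad. A call has 1 to 12 rows; each row shifts and turns the commanded pose from where the row before left it, along the tool's axes as they then stand; what a row does not reach is not made up. A row lasts 1/10 s, in which the tool goes at most 50 mm and 8.59 degrees, less where a joint would pass 70% of its speed; a pose out of reach is approached as far as the arm can. A call is refused whole if a number of a shift passes 0.05 or a number of a turn 0.15, either way. A call with a gripper value outside its range is refused whole. The fingers move at their own pace and stop on an object; "newtons" is the grip in N (left out, the last holds). Time passes only in rows, so rows that do not move let the fingers close. It gives the time, the measured TCP pose, the force and the opening at its end, in the units of the state.
- env.get_obs(): the state, without advancing time (a new reading comes with each control period).
- env.snapshot(name): name is "scene" or "top" or "wrist"; returns the picture (480x640x3 uint8, red, green, blue); there is no depth.
- env.get_calibration(name): a dict with "fx", "fy", "cx", "cy" (pixels), "R" (3x3) and "t" (3): a world point X has camera coordinates R X + t. Camera axes: x right, y down, z forward; pixel columns grow to the right and rows downward; lengths in m; the calibration is good to about 2 mm. A picture is of the moment at which its call begins: read the wrist's pose just before it. get_calibration takes no time and is no camera call; for the wrist camera it gives the pose at the moment of the call.
- env.sign_off(): hands the job in, once; it reports no verdict.
The state is a dict: "time": time; "qpos": joint angles; "joint_velocities": joint speeds; "joint_torque": joint torques, N m; "tcp_pos": TCP position; "tcp_rot": TCP orientation; "ft_force": force on the tool from outside, world axes, zero at the start; "ft_torque": the same for the moment, N m; "grip_width": finger opening in m.
Only numpy, scipy, OpenCV 4.12 (cv2) and the standard library are available. Lean on these libraries where they do the work, as an engineer would, in place of code of your own. Each camera call takes 0.05 s, during which the arm holds its last target. There are 200 camera calls.

### The job

Wind up the drying box's timer: turn its brass key clockwise, in several partial turns, until it is at its stop. Then lift the white dish by its arched handle, bring it over the middle of the round grille about a hand's breadth above it without turning it on the way, pause there a moment, and there turn it level through a quarter turn, either way round, keeping the loose wooden ball inside the grey ring at the middle of the dish all the while. Finish still holding the dish there, level and clear of the grille with the ball resting at its middle, and leave everything else on the table where it is.

Things in the scene. Friction and masses are not known exactly. Their poses are not given: they have to be found in the camera images.
- key (a joint): Angle (rad) of the timer's key: 0 is unwound, it grows as the key turns clockwise seen from above, and it stops at 2.6. It begins between 0 and 0.4. The key is sprung: it takes about 0.06 Nm to turn at first and 0.09 Nm near the stop, and it stays where it is left.
- key_grip (a point): Middle of the flat brass bow of the key, which stands upright on top of the drying box. The bow is 66 mm long along this frame's x (round ends included; its middle 40 mm are a plain flat bar), 9 mm thick along y and 28 mm tall along z, z up. This point is on the key's vertical axis, 34 mm above the box's top. The frame turns with the key.
- grille (a point): Middle of the round air grille (144 mm across), level with the top of the drying box. The box is fixed, grey, 170 mm (this frame's x) by 300 mm (y) and 75 mm tall; the grille's middle is 60 mm along +y from the box's middle, and the key's axis is 160 mm along -y from the grille's middle.
- rest_top (a point): Middle of the top of the fixed wooden rest on which the dish stands at the start: a block 210 mm long (x), 85 mm wide (y), 26 mm tall. The dish begins with its handle bar along the rest's length.
- dish: White round dish, about 165 mm across and 25 mm deep, 0.2 to 0.4 kg, with an arched steel handle over it. Origin: centre of its underside; z up; x along the handle's bar.
- dish_grip (a point): Centre of the wooden grip bar at the top of the dish's arched handle, 108 mm above the dish's underside and over its middle. The bar is 76 mm long (x), 14 mm wide (y), 24 mm tall (z); below it the arch is open down to the ball, whose top is 68 mm lower than this point. The arch's legs come down at the two ends, 79 mm along x either side.
- dish_mid (a point): Lowest point of the dish's inner face, 10 mm above its underside and 98 mm below dish_grip. The inside slopes up all round at 8 degrees, steeper near the rim; a thin grey ring 60 mm across is drawn round this point.
- ball_center (a point): Centre of the loose wooden ball, 30 mm across, about 14 g; it begins at rest at the middle of the dish.
- tile: Loose terracotta tile, 130 x 100 x 10 mm, lying flat; bystander. Origin: centre of its underside.
- spool: Loose wooden spool, 44 mm across and 42 mm tall, upright; bystander. Origin: centre of its underside.
- jar: Loose amber jar with a steel lid, 60 mm across and 75 mm tall; bystander. Origin: centre of its underside.
- mallet: Loose hammer, 260 mm long, lying flat; bystander. Origin: under its middle, x towards its head.
- brush: Loose flat brush, 200 mm long, lying flat; bystander. Origin: under its middle, x towards its bristles.
- cup: Loose blue cup, 72 mm across and 80 mm tall; bystander. Origin: centre of its underside.
Things that resemble listed ones, but are neither listed nor needed, are in the scene too. Of the things that look like the dish, the largest one is meant.

How it is judged:
By the outcome, as a careful person would: the job done as asked, in the order asked, and still so for the second after the job is handed in, while the arm keeps its last pose, push and grip.
It also fails if it takes over 72 s, if anything falls off the work surface, if the arm or the gripper's body presses on something with over 40 N, if the wrist force passes 120 N, or if a joint passes its speed limit or range.

## Working session

There is one attempt and no reset: what is moved stays moved. The work goes in short steps, Python scripts to look and compute and a tool call to move; the robot and the scene stay as the last step left them, time stands still between calls to the robot, and variables do not carry over. Pictures are saved under pics/ and viewed, about 8 in all and at most 12, crops included, and the job is handed in when it is done.

Besides the shell and the picture viewer there is one more tool, called after "Call:" as a command line: name --argument value ..., lists and objects as JSON in quotes. move_arm: Moves the arm, as the interface text tells. Its arguments: {"type":"object","properties":{"rows":{"type":"array","items":{"type":"array","items":{"type":"array","items":{"type":"number"}}}},"newtons":{"type":"number"}},"required":["rows"]}

```bash
ls; mkdir -p pics
python3 - <<'E'
from rig import env
import cv2,numpy as np
o=env.get_obs();print({k:np.round(v,3) for k,v in o.items()}, env.tcp_to_grasp)
for n in("top","scene"):
    im=env.snapshot(n);cv2.imwrite(f"pics/{n}0.png",im[...,::-1]);c=env.get_calibration(n)
    print(n,c["fx"],c["fy"],c["cx"],c["cy"],np.round(c["R"],4).tolist(),np.round(c["t"],4))
E
```

```text
pics
{'time': np.float64(0.0), 'qpos': array([ 6.0155e+01,  2.0599e+01,  8.6598e+01, -2.0000e-03,  7.2910e+01,
       -6.5950e+00]), 'joint_velocities': array([ 0.002, -0.01 , -0.035, -0.037,  0.113,  0.01 ]), 'joint_torque': array([ 1.0000e-03, -5.2763e+01, -2.7862e+01, -0.0000e+00,  1.3000e-02,
       -0.0000e+00]), 'tcp_pos': array([0.237, 0.551, 0.23 ]), 'tcp_rot': array([[ 0.395,  0.919, -0.001],
       [ 0.919, -0.395, -0.002],
       [-0.002, -0.   , -1.   ]]), 'ft_force': array([-1.082,  0.006,  0.012]), 'ft_torque': array([-0.053, -0.015, -0.022]), 'grip_width': np.float64(0.086)} 0.0187
top 576.4067224568748 576.4067224568748 318.2065843103963 238.19221648610693 [[0.0031, -1.0, 0.0017], [-0.9985, -0.0032, -0.0545], [0.0545, -0.0015, -0.9985]] [0.075  0.5251 1.5971]
scene 595.4627066233709 595.4627066233709 317.80793863631635 242.03709456697007 [[0.8583, 0.5127, -0.02], [0.3565, -0.6239, -0.6955], [-0.3691, 0.5898, -0.7183]] [-0.4683 -0.0727  1.531 ]
```

View pics/top0.png

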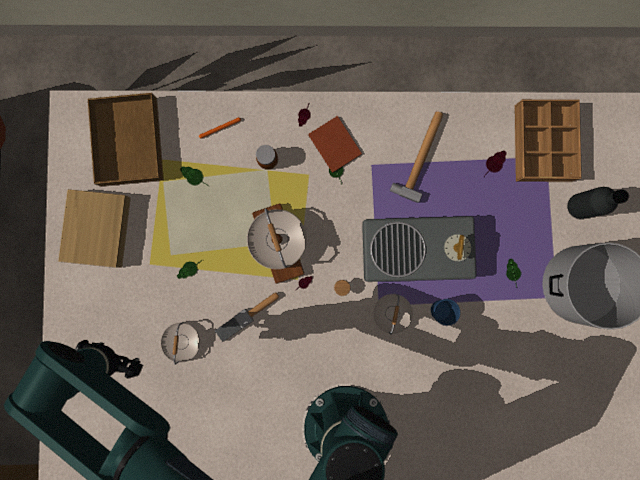

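View pics/scene0.png

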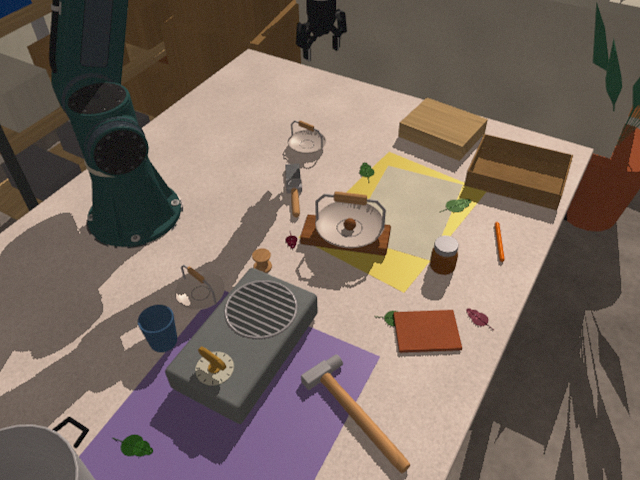

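The top view shows the box at u 363–475, v 217–281, with the grille at (398,249) and the key near (459,247). The large dish is on its rest at (276,239). Next I'll zoom in on the key and the dish.

```bash
cat > h.py <<'E'
import numpy as np,cv2
from rig import env
def ray(c,u,v):
    R=np.array(c["R"]);t=np.array(c["t"]);d=R.T@np.array([(u-c["cx"])/c["fx"],(v-c["cy"])/c["fy"],1]);return -R.T@t,d
def plane(c,u,v,z):
    o,d=ray(c,u,v);return o+d*(z-o[2])/d[2]
def tri(c1,p1,c2,p2):
    o1,d1=ray(c1,*p1);o2,d2=ray(c2,*p2)
    s=np.linalg.lstsq(np.c_[d1,-d2],o2-o1,rcond=None)[0];a=o1+d1*s[0];b=o2+d2*s[1]
    return (a+b)/2,np.linalg.norm(a-b)
def proj(c,X):
    p=np.array(c["R"])@X+c["t"];return np.array([c["fx"]*p[0]/p[2]+c["cx"],c["fy"]*p[1]/p[2]+c["cy"]])
E
python3 - <<'E'
from h import *
t=cv2.imread("pics/top0.png");s=cv2.imread("pics/scene0.png")
def crop(im,u,v,w=50,h=37):
    return cv2.resize(im[v-h:v+h+1,u-w:u+w],(400,300),interpolation=cv2.INTER_CUBIC)
a=np.vstack([np.hstack([crop(t,459,247,40,30),crop(t,276,240)]),np.hstack([crop(s,212,360,40,30),crop(s,346,220)])])
cv2.imwrite("pics/c1.png",a)
c=env.get_calibration("top")
for n,p,z in(("grille",(398,249),.075),("key",(459,247),.11),("dish rim",(276,239),.05),
 ("b1",(363,218),.075),("b2",(475,281),.075),("spool",(343,287),.04),("cup",(446,312),.08),("jar",(266,157),.075)):print(n,plane(c,*p,z).round(3))
# steel/box grille stripe fit
E
```

```text
grille [ 0.493 -0.138  0.075]
key [ 0.498 -0.293  0.11 ]
dish rim [0.52  0.192 0.05 ]
b1 [ 0.576 -0.044  0.075]
b2 [ 0.408 -0.344  0.075]
spool [0.39  0.008 0.04 ]
cup [ 0.325 -0.264  0.08 ]
jar [0.741 0.219 0.075]
```

View pics/c1.png

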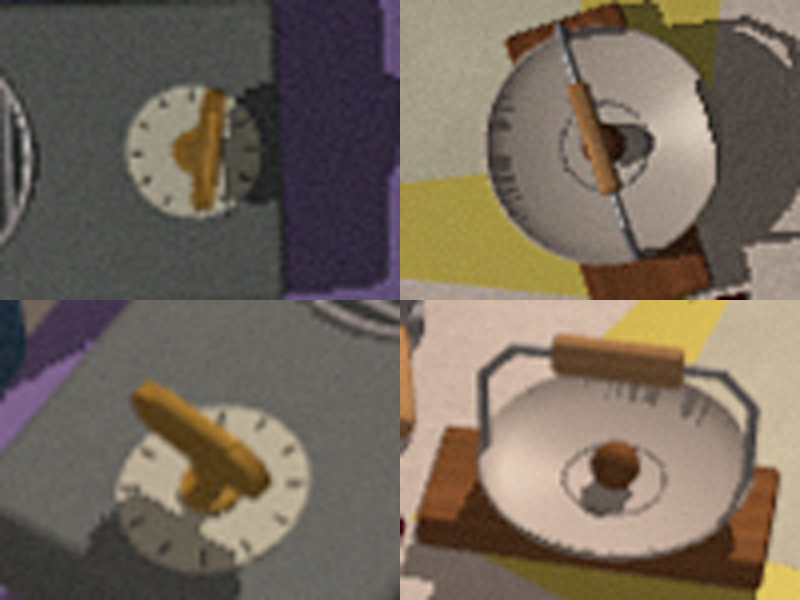

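The crops show the key bow running from (462,235) to (459.6,258.6) in the top view and the dial centre at (457.8,247). The dish grip bar runs from (269.8,225) to (278.5,250.5), and the ball sits inside the ring.

Run:
```python
from h import *
from scipy.spatial.transform import Rotation as Ro
c=env.get_calibration("top");s=env.get_calibration("scene")
print("dial",plane(c,457.8,247,.077), "scene dial",plane(s,172+213/5,330+(485-300)/5,.077))
a,b=plane(c,462,235,.123),plane(c,459.6,258.6,.123);print("bow",(a+b)/2,np.linalg.norm(a-b),np.degrees(np.arctan2(*(a-b)[[1,0]])))
print("bow tri",tri(c,(460.8,246.8),s,(172+205/5,330+(432-300)/5)))
a,b=plane(c,269.75,225,.146),plane(c,278.5,250.5,.146);print("bar",(a+b)/2,np.linalg.norm(a-b),np.degrees(np.arctan2(*(a-b)[[1,0]])))
print("bar tri",tri(c,(274.1,237.8),s,(296+218/4,183+(360-300)/4)))
print("grille s",plane(s,261,308.5,.075))
# box top edges via corner pts
p=[(363,218),(363.5,281),(475,280),(475,218)]
w=[plane(c,*q,.075) for q in p]; print(np.round(w,3).tolist(),np.mean(w,0))
```

```text
dial [ 0.49890622 -0.29818709  0.077     ] scene dial [ 0.49732731 -0.29438203  0.077     ]
bow [ 0.49764371 -0.29479217  0.123     ] 0.061938073180516084 -6.389762472945055
bow tri (array([ 0.49925443, -0.2955016 ,  0.11546436]), np.float64(0.003521889585794888))
bar [0.51842561 0.18998528 0.146     ] 0.06936816285064641 19.30359394931864
bar tri (array([0.51979487, 0.19148085, 0.13421753]), np.float64(0.002093686407422443))
grille s [ 0.49325379 -0.13561842  0.075     ]
[[0.576, -0.044, 0.075], [0.407, -0.045, 0.075], [0.411, -0.344, 0.075], [0.577, -0.346, 0.075]] [ 0.49285031 -0.1946463   0.075     ]
```

Everything agrees with the given sizes: the key-to-grille distance measures 159 mm, the box is 168x300 and the bow's height fits. I'll fly to a hover above the key.

Call:
move_arm --rows '[[[1,-0.019,0.016,0,0,0,0],[1,-0.0375,0.032,0,0,0,0],[1,-0.0375,0.032,0,0,0,0],[1,-0.0375,0.032,0,0,0,0],[1,-0.0375,0.032,0,0,0,0],[1,-0.0375,0.032,0,0,0,0],[1,-0.0375,0.032,0,0,0,0],[1,-0.0375,0.032,0,0,0,0],[1,-0.0375,0.032,0,0,0,0],[1,-0.0375,0.032,0,0,0,0],[1,-0.0375,0.032,0,0,0,0],[1,-0.0375,0.032,0,0,0,0]]]'

```text
time: 1.3
tcp_pos: [0.4046, 0.0075, 0.2313]
tcp_rot: [[0.395, 0.919, 0.0], [0.919, -0.395, 0.0], [0.0, 0.0, -1.0]]
ft_force: [1.9, 0.5, 0.1]
grip_width: 0.0855
```

Call:
move_arm --rows '[[[1,-0.0375,0.032,0,0,0,0],[1,-0.0375,0.032,0,0,0,0],[1,-0.0375,0.032,0,0,0,0],[1,-0.0375,0.032,0,0,0,0],[1,-0.0375,0.032,0.01,0,0,0],[1,-0.037,0.031,0.01,0,0,0],[1,-0.019,0.016,0.01,0,0,0],[1,0,0,0,0,0,-0.147],[1,0,0,0,0,0,-0.147],[1,0,0,0,0,0,0]]]'

```text
time: 2.3
tcp_pos: [0.4982, -0.2957, 0.2007]
tcp_rot: [[0.111, 0.994, -0.001], [0.994, -0.111, 0.001], [0.001, -0.001, -1.0]]
ft_force: [-0.3, 0.4, -0.4]
grip_width: 0.0851
```

Run:
```python
from h import *
o=env.get_obs();c=env.get_calibration("wrist");im=env.snapshot("wrist");cv2.imwrite("pics/w1.png",im[...,::-1])
print(o["time"],o["tcp_pos"].round(4),np.degrees(np.arctan2(*o["tcp_rot"][[1,0],0])),o["qpos"].round(1),o["ft_force"],o["ft_torque"])
for X in([.498,-.296,.123],[.498,-.296,.077],[.53,-.2996,.109],[.466,-.2924,.109]):print(proj(c,np.array(X)).round(1))
import pickle;pickle.dump(c,open("w1.pkl","wb"))
```

```text
2.3 [ 0.4982 -0.2957  0.2007] 83.63477447594435 [ -37.5   20.6   91.2   -0.    68.3 -121.2] [-0.32062522  0.40818589 -0.37957236] [ 0.00780811 -0.00708589 -0.03253288]
[322.2 251.1]
[322. 233.]
[322.  287.5]
[322.2 199. ]
```

View pics/w1.png

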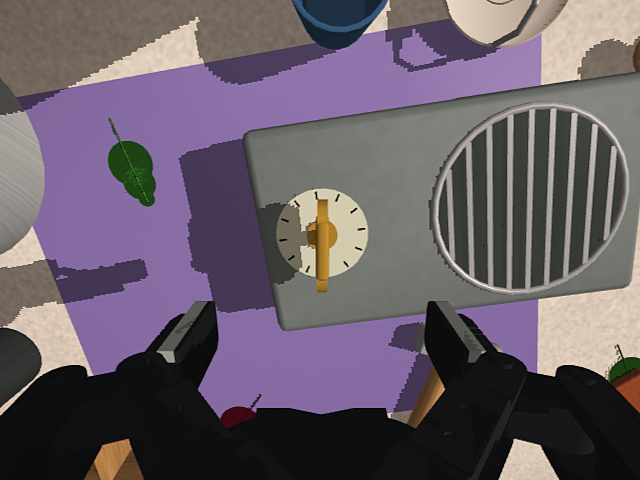

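The bow is vertical in the wrist view at u=322, midway between the fingers and right where I projected it, and the dial centre is at (322,233). I'll descend, grip, and make the first partial turn.

Call:
move_arm --rows '[[[1,0,0,0.03,0,0,0],[1,0,0,0.035,0,0,0],[1,0,0,0.03,0,0,0],[1,0,0,0.015,0,0,0],[0,0,0,0,0,0,0],[0,0,0,0,0,0,0],[0,0,0,0,0,0,0],[0,0,0,0,0,0,0],[0,0,0,0,0,0,0],[0,0,0,0,0,0,0]]]' --newtons 60

```text
time: 3.35
tcp_pos: [0.4992, -0.2953, 0.0925]
tcp_rot: [[0.112, 0.994, 0.002], [0.994, -0.112, 0.0], [0.0, 0.002, -1.0]]
ft_force: [0.2, 3.2, 6.8]
grip_width: 0.0084
```

Run:
```python
from h import *
o=env.get_obs();print({k:np.round(o[k],4) for k in("time","tcp_pos","qpos","ft_force","ft_torque","grip_width")})
```

```text
{'time': np.float64(3.35), 'tcp_pos': array([ 0.4992, -0.2953,  0.0925]), 'qpos': array([-3.746430e+01,  2.787440e+01,  9.730680e+01,  7.500000e-02,
        5.475520e+01, -1.210608e+02]), 'ft_force': array([0.229 , 3.1896, 6.7784]), 'ft_torque': array([ 0.6196, -0.1102, -0.0396]), 'grip_width': np.float64(0.0084)}
```

I'm gripping the bow, but the fingertips seem to touch the boss under it, with 7 N upward. I'll reopen, rise 7 mm and regrip.

Call:
move_arm --rows '[[[0.5,0,0,0,0,0,0],[0.5,0,0,0,0,0,0],[0.5,0,0,-0.007,0,0,0],[0,0,0,0,0,0,0],[0,0,0,0,0,0,0],[0,0,0,0,0,0,0],[0,0,0,0,0,0,0],[0,0,0,0,0,0,0]]]'

```text
time: 4.15
tcp_pos: [0.4988, -0.2953, 0.0988]
tcp_rot: [[0.112, 0.994, 0.0], [0.994, -0.112, 0.0], [0.0, 0.0, -1.0]]
ft_force: [-0.5, 2.3, 5.2]
grip_width: 0.0076
```

Run:
```python
from h import *
o=env.get_obs();print({k:np.round(o[k],4) for k in("time","tcp_pos","qpos","ft_force","ft_torque","grip_width")})
```

```text
{'time': np.float64(4.15), 'tcp_pos': array([ 0.4988, -0.2953,  0.0988]), 'qpos': array([-3.747130e+01,  2.739270e+01,  9.701530e+01,  4.000000e-02,
        5.558940e+01, -1.210759e+02]), 'ft_force': array([-0.5236,  2.2726,  5.1701]), 'ft_torque': array([ 0.3826,  0.0373, -0.005 ]), 'grip_width': np.float64(0.0076)}
```

Call:
move_arm --rows '[[[0,0,0,0,0,0,0.07],[0,0,0,0,0,0,0.12],[0,0,0,0,0,0,0.12],[0,0,0,0,0,0,0.12],[0,0,0,0,0,0,0.12],[0,0,0,0,0,0,0.12],[0,0,0,0,0,0,0.12],[0,0,0,0,0,0,0.08],[0,0,0,0,0,0,0],[0,0,0,0,0,0,0]]]'

```text
time: 5.15
tcp_pos: [0.4987, -0.2952, 0.0988]
tcp_rot: [[0.832, 0.555, 0.0], [0.555, -0.832, 0.0], [0.0, -0.0, -1.0]]
ft_force: [-0.0, 2.1, 5.3]
grip_width: 0.0078
```

Run:
```python
from h import *
o=env.get_obs();print({k:np.round(o[k],4) for k in("time","tcp_pos","qpos","ft_force","ft_torque","grip_width")},np.degrees(np.arctan2(*o["tcp_rot"][[1,0],0])))
```

```text
{'time': np.float64(5.15), 'tcp_pos': array([ 0.4987, -0.2952,  0.0988]), 'qpos': array([-3.74706e+01,  2.73928e+01,  9.70198e+01,  3.78000e-02,
        5.55935e+01, -7.12208e+01]), 'ft_force': array([-0.0209,  2.0663,  5.2503]), 'ft_torque': array([ 0.4284, -0.0248, -0.066 ]), 'grip_width': np.float64(0.0078)} 33.72873948487931
```

The torque is about 0.06 Nm, which is what the key should take to turn. Now release, regrip, and make the second partial turn.

Call:
move_arm --rows '[[[0.35,0,0,0,0,0,0],[0.35,0,0,0,0,0,0],[0,0,0,0,0,0,0],[0,0,0,0,0,0,0],[0,0,0,0,0,0,0],[0,0,0,0,0,0,0],[0,0,0,0,0,0,0]]]'

```text
time: 5.85
tcp_pos: [0.4989, -0.2955, 0.0984]
tcp_rot: [[0.832, 0.555, 0.001], [0.555, -0.832, 0.0], [0.0, 0.0, -1.0]]
ft_force: [2.1, 2.7, 0.5]
grip_width: 0.0076
```

Call:
move_arm --rows '[[[0,0,0,0,0,0,0.07],[0,0,0,0,0,0,0.12],[0,0,0,0,0,0,0.12],[0,0,0,0,0,0,0.12],[0,0,0,0,0,0,0.12],[0,0,0,0,0,0,0.12],[0,0,0,0,0,0,0.12],[0,0,0,0,0,0,0.08],[0,0,0,0,0,0,0],[0,0,0,0,0,0,0]]]'

```text
time: 6.85
tcp_pos: [0.4986, -0.2955, 0.0984]
tcp_rot: [[0.961, -0.275, -0.0], [-0.275, -0.961, 0.0], [-0.0, -0.0, -1.0]]
ft_force: [2.0, 2.4, 1.7]
grip_width: 0.0078
```

Run:
```python
from h import *
o=env.get_obs();print({k:np.round(o[k],4) for k in("time","tcp_pos","qpos","ft_force","ft_torque","grip_width")},np.degrees(np.arctan2(*o["tcp_rot"][[1,0],0])))
im=env.snapshot("wrist");cv2.imwrite("pics/w2.png",cv2.resize(im[...,::-1],(480,360)))
```

```text
{'time': np.float64(6.85), 'tcp_pos': array([ 0.4986, -0.2955,  0.0984]), 'qpos': array([-3.74836e+01,  2.74247e+01,  9.70273e+01,  8.90000e-03,
        5.55544e+01, -2.15092e+01]), 'ft_force': array([1.9549, 2.4315, 1.6785]), 'ft_torque': array([ 0.5015, -0.2022, -0.0775]), 'grip_width': np.float64(0.0078)} -15.979483793868429
```

View pics/w2.png

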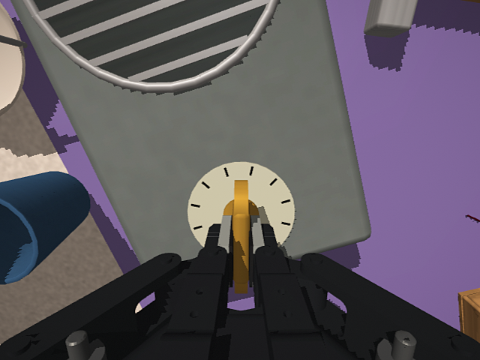

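The bow turns with the jaws, the torque is up to 0.078 Nm, and the total so far is 1.74 rad. Next is the third partial turn, going carefully from the earliest point where the stop could be (another 0.46 rad).

Call:
move_arm --rows '[[[0.35,0,0,0,0,0,0],[0.35,0,0,0,0,0,0],[0,0,0,0,0,0,0],[0,0,0,0,0,0,0],[0,0,0,0,0,0,0],[0,0,0,0,0,0,0],[0,0,0,0,0,0,0.1],[0,0,0,0,0,0,0.12],[0,0,0,0,0,0,0.12],[0,0,0,0,0,0,0.08],[0,0,0,0,0,0,0],[0,0,0,0,0,0,0]]]'

```text
time: 8.1
tcp_pos: [0.4983, -0.2958, 0.0985]
tcp_rot: [[0.766, -0.643, -0.001], [-0.643, -0.766, -0.0], [-0.0, 0.001, -1.0]]
ft_force: [-1.8, -1.1, 3.6]
grip_width: 0.0077
```

```bash
cat > st.py <<'E'
from h import *
o=env.get_obs();print({k:np.round(o[k],4).tolist() for k in("time","tcp_pos","qpos","ft_force","ft_torque","grip_width")},np.degrees(np.arctan2(*o["tcp_rot"][[1,0],0])))
E
python3 st.py
```

```text
{'time': 8.1, 'tcp_pos': [0.4983, -0.2958, 0.0985], 'qpos': [-37.5007, 27.4149, 97.031, -0.0347, 55.5689, 2.5554], 'ft_force': [-1.7949, -1.1282, 3.5807], 'ft_torque': [-0.0569, 0.3904, -0.0227], 'grip_width': 0.0077} -40.03653179543115
```

Call:
move_arm --rows '[[[0,0,0,0,0,0,0.04],[0,0,0,0,0,0,0.04],[0,0,0,0,0,0,0],[0,0,0,0,0,0,0]]]'

```text
time: 8.5
tcp_pos: [0.4983, -0.2957, 0.0985]
tcp_rot: [[0.712, -0.703, -0.001], [-0.703, -0.712, -0.0], [-0.0, 0.001, -1.0]]
ft_force: [-3.3, -1.3, 3.6]
grip_width: 0.0077
```

```bash
python3 st.py
```

```text
{'time': 8.5, 'tcp_pos': [0.4983, -0.2957, 0.0985], 'qpos': [-37.4999, 27.4136, 97.0334, -0.0343, 55.5747, 7.1502], 'ft_force': [-3.3442, -1.2601, 3.6272], 'ft_torque': [-0.1521, 0.5945, -0.0114], 'grip_width': 0.0077} -44.6307460722806
```

Call:
move_arm --rows '[[[0,0,0,0,0,0,0.04],[0,0,0,0,0,0,0.04],[0,0,0,0,0,0,0],[0,0,0,0,0,0,0]]]'

```text
time: 8.9
tcp_pos: [0.4982, -0.2957, 0.0985]
tcp_rot: [[0.653, -0.757, -0.001], [-0.757, -0.653, -0.0], [-0.0, 0.001, -1.0]]
ft_force: [-4.8, -0.7, 5.8]
grip_width: 0.0077
```

```bash
python3 st.py
```

```text
{'time': 8.9, 'tcp_pos': [0.4982, -0.2957, 0.0985], 'qpos': [-37.4987, 27.4127, 97.0353, -0.0318, 55.5772, 11.7325], 'ft_force': [-4.8125, -0.6975, 5.7514], 'ft_torque': [-0.1655, 0.669, -0.0324], 'grip_width': 0.0077} -49.21316530545465
```

Call:
move_arm --rows '[[[0,0,0,0,0,0,0.04],[0,0,0,0,0,0,0.04],[0,0,0,0,0,0,0],[0,0,0,0,0,0,0]]]'

```text
time: 9.3
tcp_pos: [0.4982, -0.2956, 0.0985]
tcp_rot: [[0.591, -0.807, -0.001], [-0.807, -0.591, 0.0], [-0.0, 0.001, -1.0]]
ft_force: [-4.3, -0.9, 5.3]
grip_width: 0.008
```

```bash
python3 st.py
```

```text
{'time': 9.3, 'tcp_pos': [0.4982, -0.2956, 0.0985], 'qpos': [-37.4983, 27.4124, 97.0375, -0.0293, 55.5818, 16.3194], 'ft_force': [-4.2976, -0.894, 5.3287], 'ft_torque': [-0.1705, 0.7058, -0.0045], 'grip_width': 0.008} -53.801112993089255
```

Call:
move_arm --rows '[[[0,0,0,0,0,0,0.04],[0,0,0,0,0,0,0.04],[0,0,0,0,0,0,0],[0,0,0,0,0,0,0]]]'

```text
time: 9.7
tcp_pos: [0.4982, -0.2956, 0.0985]
tcp_rot: [[0.525, -0.851, -0.001], [-0.851, -0.525, -0.0], [-0.0, 0.001, -1.0]]
ft_force: [-4.0, -0.6, 6.9]
grip_width: 0.008
```

```bash
python3 st.py
python3 - <<'E'
from h import *
im=env.snapshot("wrist");cv2.imwrite("pics/w3.png",im[180:420,200:440,::-1].copy())
E
```

```text
{'time': 9.7, 'tcp_pos': [0.4982, -0.2956, 0.0985], 'qpos': [-37.4845, 27.412, 97.0401, -0.0491, 55.5841, 20.8495], 'ft_force': [-4.0344, -0.5909, 6.9482], 'ft_torque': [-0.0724, 0.7221, 0.526], 'grip_width': 0.008} -58.306211175058486
```

View pics/w3.png

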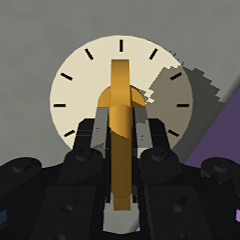

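The torque jumped to 0.53 Nm after a total of 2.48 rad, so the key is at its stop, and the bow is still square between the pads. I'll release, rise and head for the dish.

Call:
move_arm --rows '[[[0.5,0,0,0,0,0,0],[0.5,0,0,0,0,0,0],[0.5,0,0,-0.01,0,0,0],[0.8,0,0,-0.03,0,0,0],[1,0,0,-0.045,0,0,0],[1,0,0,-0.045,0,0,0],[1,0,0,-0.025,0,0,0],[1,0,0,0,0,0,0]]]'

```text
time: 10.55
tcp_pos: [0.5013, -0.2973, 0.2589]
tcp_rot: [[0.523, -0.852, 0.008], [-0.852, -0.523, -0.006], [0.009, -0.004, -1.0]]
ft_force: [-0.4, 0.2, -0.3]
grip_width: 0.085
```

Call:
move_arm --rows '[[[1,-0.0183,-0.0124,0,0,0,0],[1,-0.0366,-0.0248,0,0,0,0],[1,-0.0366,-0.0248,0,0,0,0],[1,-0.0366,-0.0248,0,0,0,0],[1,-0.0366,-0.0248,0,0,0,0],[1,-0.0366,-0.0248,0,0,0,0],[1,-0.0366,-0.0248,0,0,0,0],[1,-0.0366,-0.0248,0,0,0,0],[1,-0.0366,-0.0248,0,0,0,0],[1,-0.0366,-0.0248,0,0,0,0],[1,-0.0366,-0.0248,0,0,0,0],[1,-0.0183,-0.0124,0,0,0,0]]]'

```text
time: 11.75
tcp_pos: [0.5201, 0.1936, 0.2527]
tcp_rot: [[0.525, -0.851, -0.001], [-0.851, -0.525, 0.001], [-0.002, 0.0, -1.0]]
ft_force: [-0.1, -0.8, -0.7]
grip_width: 0.0854
```

Call:
move_arm --rows '[[[1,0,0,0,0,0,0.108],[1,0,0,0,0,0,0.108],[1,0,0,0,0,0,0],[1,0,0,0,0,0,0]]]'

```text
time: 12.15
tcp_pos: [0.5204, 0.1901, 0.2529]
tcp_rot: [[0.33, -0.944, -0.001], [-0.944, -0.33, -0.0], [-0.0, 0.001, -1.0]]
ft_force: [0.9, 0.5, 0.5]
grip_width: 0.0853
```

Run:
```python
from h import *
import pickle
o=env.get_obs();c=env.get_calibration("wrist");im=env.snapshot("wrist");cv2.imwrite("pics/w4.png",im[...,::-1]);pickle.dump(c,open("w4.pkl","wb"))
print(o["time"],o["tcp_pos"].round(4),np.degrees(np.arctan2(*o["tcp_rot"][[1,0],0])),o["qpos"].round(1))
print(proj(c,np.array([.519,.1907,.146])))
im=env.snapshot("top");cv2.imwrite("pics/top1.png",im[...,::-1])
```

```text
12.15 [0.5204 0.1901 0.2529] -70.70756177310754 [12.9 15.7 90.6  0.  73.8 83.6]
[318.10894452 239.72455155]
```

View pics/w4.png

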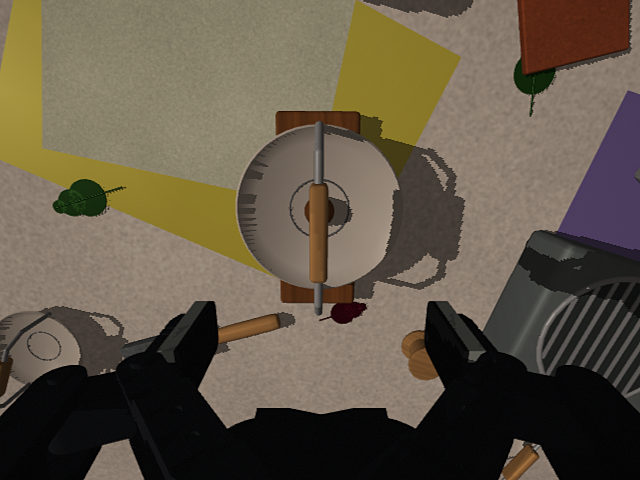

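The bar is vertical in the wrist view at u=318, v 184–282, so the angle is right. Its centre is about 7 px from my projection along the bar, so I'll work out the shift in tool axes.

Run:
```python
from h import *
import pickle
c=pickle.load(open("w4.pkl","rb"));im=cv2.imread("pics/w4.png");hsv=cv2.cvtColor(im,cv2.COLOR_BGR2HSV)
m=cv2.inRange(hsv,(8,90,90),(20,255,255));m[:170]=0;m[295:]=0;m[:,:300]=0;m[:,335:]=0
v,u=np.nonzero(m);print(u.min(),u.max(),v.min(),v.max(),np.median(u))
o=env.get_obs();R=o["tcp_rot"];p=o["tcp_pos"]
for q,z in(((318.2,184),.146),((318.2,282),.146),((318.2,233),.146),((318.2,120),.12)):
  w=plane(c,*q,z);print(w.round(4),"tool xy",(R.T@(w-p)).round(4))
print("tcp axis px",proj(c,np.array([p[0],p[1],.146])))
for z in(.077,):
  t=env.get_calibration("top")
  print(tri(t,(274.1,237.8),c,(318.2,233)))
# dish rim centre from top: rim z ~ .051
```

```text
302 332 183 294 316.0
[0.5577 0.2041 0.146 ] tool xy [-0.0011 -0.0397  0.1071]
[0.4871 0.1795 0.146 ] tool xy [-0.0012  0.035   0.1071]
[0.5239 0.1923 0.146 ] tool xy [-0.0012 -0.0039  0.1071]
[0.599  0.2187 0.12  ] tool xy [-0.0013 -0.0835  0.1331]
tcp axis px [319.78274222 237.98753026]
(array([0.51930318, 0.19111946, 0.12884082]), np.float64(0.0004552730661974732))
```

Call:
move_arm --rows '[[[1,-0.001,-0.0025,0.02,0,0,0],[1,0,0,0.04,0,0,0],[1,0,0,0.04,0,0,0],[1,0,0,0.025,0,0,0],[1,0,0,0.013,0,0,0],[1,0,0,0,0,0,0],[0.3,0,0,0,0,0,0],[0.2,0,0,0,0,0,0],[0,0,0,0,0,0,0],[0,0,0,0,0,0,0],[0,0,0,0,0,0,0],[0,0,0,0,0,0,0]]]' --newtons 40

```text
time: 13.45
tcp_pos: [0.5232, 0.1923, 0.1159]
tcp_rot: [[0.328, -0.945, 0.001], [-0.945, -0.328, 0.001], [-0.0, -0.001, -1.0]]
ft_force: [-0.4, 2.4, 4.5]
grip_width: 0.0133
```

Call:
move_arm --rows '[[[0,0,0,0,0,0,0],[0,0,0,0,0,0,0],[0,0,0,0,0,0,0]]]' --newtons 80

```text
time: 13.75
tcp_pos: [0.5232, 0.1923, 0.116]
tcp_rot: [[0.328, -0.945, 0.001], [-0.945, -0.328, 0.001], [-0.0, -0.001, -1.0]]
ft_force: [-0.6, 1.6, 5.9]
grip_width: 0.0129
```

```bash
python3 st.py
python3 - <<'E'
from h import *
a=env.snapshot("scene");t=cv2.imread("pics/top1.png");s=a[...,::-1]
cv2.imwrite("pics/c2.png",np.hstack([cv2.resize(s[170:280,290:410],(480,440),interpolation=cv2.INTER_CUBIC),cv2.resize(t[217:277,419:499],(320,440),interpolation=cv2.INTER_CUBIC)]))
E
```

```text
{'time': 13.75, 'tcp_pos': [0.5232, 0.1923, 0.116], 'qpos': [13.0704, 24.558, 99.0829, 0.0236, 56.3021, 83.9299], 'ft_force': [-0.5835, 1.5815, 5.9388], 'ft_torque': [0.1981, 0.224, 0.0086], 'grip_width': 0.0129} -70.87255165533185
```

View pics/c2.png

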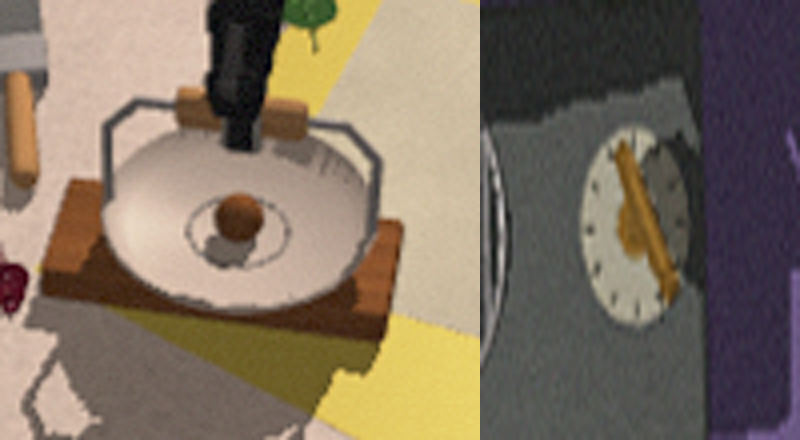

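The grip is on the bar with its centre between the pads, and the ball is in the ring. In the top view the bow now sits at about 31°, where its start angle minus 142° should put it. I'll lift gently.

Call:
move_arm --rows '[[[0,0,0,-0.002,0,0,0],[0,0,0,-0.004,0,0,0],[0,0,0,-0.006,0,0,0],[0,0,0,-0.008,0,0,0],[0,0,0,-0.01,0,0,0],[0,0,0,-0.012,0,0,0],[0,0,0,-0.012,0,0,0],[0,0,0,-0.012,0,0,0],[0,0,0,-0.012,0,0,0],[0,0,0,-0.012,0,0,0],[0,0,0,-0.012,0,0,0],[0,0,0,-0.01,0,0,0]]]'

```text
time: 15.0
tcp_pos: [0.523, 0.192, 0.2286]
tcp_rot: [[0.328, -0.945, 0.001], [-0.945, -0.328, 0.0], [0.0, -0.001, -1.0]]
ft_force: [0.0, 0.1, -2.9]
grip_width: 0.0128
```

Call:
move_arm --rows '[[[0,0,0,-0.009,0,0,0],[0,0,0,-0.008,0,0,0],[0,0,0,-0.005,0,0,0],[0,0,0,-0.003,0,0,0],[0,0,0,-0.002,0,0,0],[0,0,0,0,0,0,0],[0,0,0,0,0,0,0]]]'

```text
time: 15.7
tcp_pos: [0.5227, 0.1919, 0.254]
tcp_rot: [[0.328, -0.945, -0.001], [-0.945, -0.328, -0.0], [-0.0, 0.001, -1.0]]
ft_force: [1.3, 0.2, -2.0]
grip_width: 0.0127
```

```bash
python3 st.py
python3 - <<'E'
from h import *
o=env.get_obs();R=o["tcp_rot"]
t=env.get_calibration("top");im=cv2.imread("pics/top0.png")
# grille ellipse from ray edges: leftmost/rightmost/top/bottom of light ring near (398,249)
g=cv2.cvtColor(im,cv2.COLOR_BGR2GRAY);roi=g[219:280,366:430];ret,m=cv2.threshold(roi,110,255,0)
v,u=np.nonzero(m);print("grille bbox",u.min()+366,u.max()+366,v.min()+219,v.max()+219)
hull=cv2.convexHull(np.c_[u,v].astype(np.int32));(cx,cy),ax,an=cv2.fitEllipse(hull);print(cx+366,cy+219,ax)
G=plane(t,cx+366,cy+219,.075);print(G);print("tool shift",(R.T@(G-o["tcp_pos"])).round(4))
a=env.snapshot("scene");cv2.imwrite("pics/c3.png",cv2.resize(a[110:250,270:430,::-1],(640,560),interpolation=cv2.INTER_CUBIC))
E
```

```text
{'time': 15.7, 'tcp_pos': [0.5227, 0.1919, 0.254], 'qpos': [13.0557, 15.862, 90.1746, -0.0044, 74.0037, 83.9327], 'ft_force': [1.2971, 0.233, -1.9964], 'ft_torque': [0.0242, 0.0023, -0.018], 'grip_width': 0.0127} -70.8756968364945
grille bbox 370 424 222 276
397.1868705749512 249.1697292327881 (54.10868453979492, 54.67702865600586)
[ 0.49262893 -0.1356378   0.075     ]
tool shift [0.2996 0.1356 0.1791]
```

View pics/c3.png

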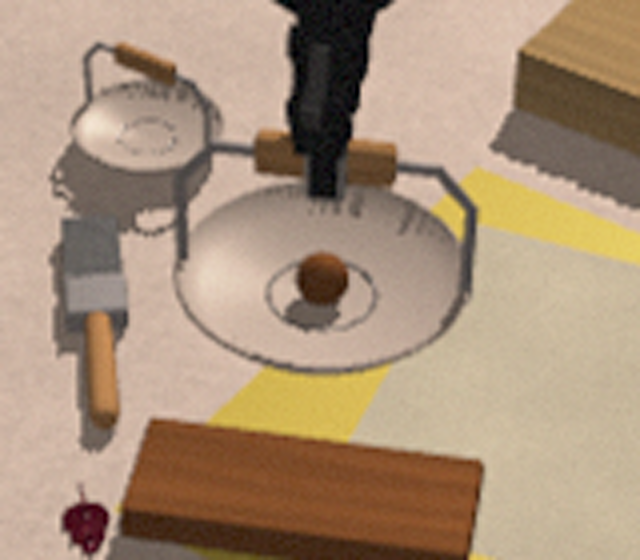

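The dish hangs level with the ball inside the ring, and its underside is at about 0.164 m, 89 mm above the grille. I'll carry it over in a straight line without turning it.

Call:
move_arm --rows '[[[0,0.0018,0.0008,0,0,0,0],[0,0.0036,0.0016,0,0,0,0],[0,0.0055,0.0025,0,0,0,0],[0,0.0073,0.0033,0,0,0,0],[0,0.0091,0.0041,0,0,0,0],[0,0.0109,0.0049,0,0,0,0],[0,0.0128,0.0058,0,0,0,0],[0,0.0146,0.0066,0,0,0,0],[0,0.0146,0.0066,0,0,0,0],[0,0.0146,0.0066,0,0,0,0],[0,0.0146,0.0066,0,0,0,0],[0,0.0146,0.0066,0,0,0,0]]]'

```text
time: 16.95
tcp_pos: [0.5103, 0.0547, 0.2544]
tcp_rot: [[0.327, -0.945, 0.0], [-0.945, -0.327, -0.0], [0.0, 0.0, -1.0]]
ft_force: [-0.2, 0.2, -3.3]
grip_width: 0.0128
```

Call:
move_arm --rows '[[[0,0.0146,0.0066,0,0,0,0],[0,0.0146,0.0066,0,0,0,0],[0,0.0146,0.0066,0,0,0,0],[0,0.0146,0.0066,0,0,0,0],[0,0.0146,0.0066,0,0,0,0],[0,0.0146,0.0066,0,0,0,0],[0,0.0146,0.0066,0,0,0,0],[0,0.0146,0.0066,0,0,0,0],[0,0.0128,0.0058,0,0,0,0],[0,0.0109,0.0049,0,0,0,0],[0,0.0091,0.0041,0,0,0,0],[0,0.0082,0.0037,0,0,0,0]]]'

```text
time: 18.15
tcp_pos: [0.4948, -0.1168, 0.2544]
tcp_rot: [[0.327, -0.945, -0.0], [-0.945, -0.327, -0.0], [0.0, 0.0, -1.0]]
ft_force: [0.1, -0.5, -1.8]
grip_width: 0.0128
```

Call:
move_arm --rows '[[[0,0.0073,0.0033,0,0,0,0],[0,0.0055,0.0025,0,0,0,0],[0,0.0036,0.0016,0,0,0,0],[0,0.0018,0.0008,0,0,0,0],[0,0,0,0,0,0,0],[0,0,0,0,0,0,0],[0,0,0,0,0,0,0],[0,0,0,0,0,0,0]]]'

```text
time: 18.95
tcp_pos: [0.4932, -0.1356, 0.2544]
tcp_rot: [[0.328, -0.945, 0.0], [-0.945, -0.328, 0.0], [0.0, -0.0, -1.0]]
ft_force: [-0.2, -0.1, -2.3]
grip_width: 0.0125
```

```bash
python3 st.py
python3 - <<'E'
from h import *
a=env.snapshot("scene");b=env.snapshot("top");cv2.imwrite("pics/top2.png",b[...,::-1])
cv2.imwrite("pics/c4.png",np.hstack([cv2.resize(a[200:420,150:350,::-1],(500,550),interpolation=cv2.INTER_CUBIC),cv2.resize(b[190:320,350:420,::-1],(296,550),interpolation=cv2.INTER_CUBIC)]))
t=env.get_calibration("top");print("grille px",proj(t,np.array([.4926,-.1356,.075])),"dish rim px if over",proj(t,np.array([.4926,-.1356,.19])))
E
```

```text
{'time': 18.95, 'tcp_pos': [0.4932, -0.1356, 0.2544], 'qpos': [-23.1186, 11.9866, 95.482, 0.0003, 72.5311, 47.7351], 'ft_force': [-0.2423, -0.1479, -2.2691], 'ft_torque': [-0.0026, -0.0155, -0.0241], 'grip_width': 0.0125} -70.85373628330485
grille px [397.17285602 249.18044182] dish rim px if over [403.57199583 247.54029064]
```

View pics/c4.png

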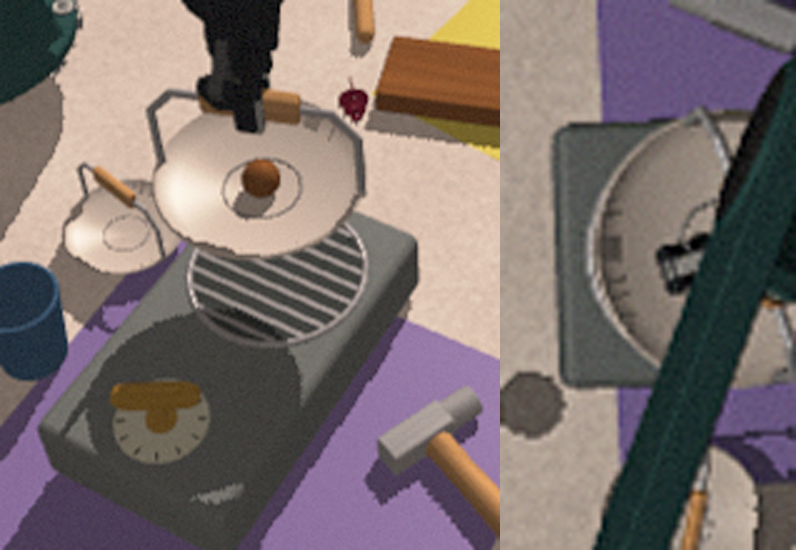

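The dish is centred over the grille with the ball inside the ring. I'll pause a little longer, then turn it a quarter turn slowly.

Call:
move_arm --rows '[[[0,0,0,0,0,0,0],[0,0,0,0,0,0,0],[0,0,0,0,0,0,0],[0,0,0,0,0,0,0],[0,0,0,0,0,0,0],[0,0,0,0,0,0,-0.02],[0,0,0,0,0,0,-0.04],[0,0,0,0,0,0,-0.06],[0,0,0,0,0,0,-0.07],[0,0,0,0,0,0,-0.07],[0,0,0,0,0,0,-0.07],[0,0,0,0,0,0,-0.07]]]'

```text
time: 20.25
tcp_pos: [0.4931, -0.1359, 0.2544]
tcp_rot: [[0.673, -0.74, -0.0], [-0.74, -0.673, -0.0], [0.0, 0.0, -1.0]]
ft_force: [0.1, 1.1, -2.6]
grip_width: 0.0128
```

Call:
move_arm --rows '[[[0,0,0,0,0,0,-0.07],[0,0,0,0,0,0,-0.07],[0,0,0,0,0,0,-0.07],[0,0,0,0,0,0,-0.07],[0,0,0,0,0,0,-0.07],[0,0,0,0,0,0,-0.07],[0,0,0,0,0,0,-0.07],[0,0,0,0,0,0,-0.07],[0,0,0,0,0,0,-0.07],[0,0,0,0,0,0,-0.07],[0,0,0,0,0,0,-0.07],[0,0,0,0,0,0,-0.07]]]'

```text
time: 21.45
tcp_pos: [0.4931, -0.1359, 0.2544]
tcp_rot: [[1.0, 0.007, -0.0], [0.007, -1.0, -0.0], [-0.0, 0.0, -1.0]]
ft_force: [-0.2, 0.2, -3.0]
grip_width: 0.0127
```

Call:
move_arm --rows '[[[0,0,0,0,0,0,-0.07],[0,0,0,0,0,0,-0.07],[0,0,0,0,0,0,-0.07],[0,0,0,0,0,0,-0.06],[0,0,0,0,0,0,-0.04],[0,0,0,0,0,0,-0.02],[0,0,0,0,0,0,0],[0,0,0,0,0,0,0],[0,0,0,0,0,0,0],[0,0,0,0,0,0,0],[0,0,0,0,0,0,0],[0,0,0,0,0,0,0]]]'

```text
time: 22.65
tcp_pos: [0.4931, -0.1359, 0.2544]
tcp_rot: [[0.945, 0.327, -0.0], [0.327, -0.945, -0.0], [-0.0, 0.0, -1.0]]
ft_force: [-0.2, 0.6, -3.6]
grip_width: 0.0132
```

```bash
python3 st.py
python3 - <<'E'
from h import *
a=env.snapshot("scene");b=env.snapshot("top")
cv2.imwrite("pics/c5.png",np.hstack([cv2.resize(a[200:420,150:350,::-1],(400,440),interpolation=cv2.INTER_CUBIC),cv2.resize(b[90:360,150:480,::-1],(400,440))]))
E
```

```text
{'time': 22.65, 'tcp_pos': [0.4931, -0.1359, 0.2544], 'qpos': [-23.1443, 11.9888, 95.4772, -0.0086, 72.5322, -42.2151], 'ft_force': [-0.2036, 0.5999, -3.6174], 'ft_torque': [0.008, 0.0074, -0.0319], 'grip_width': 0.0132} 19.073315709874386
```

View pics/c5.png

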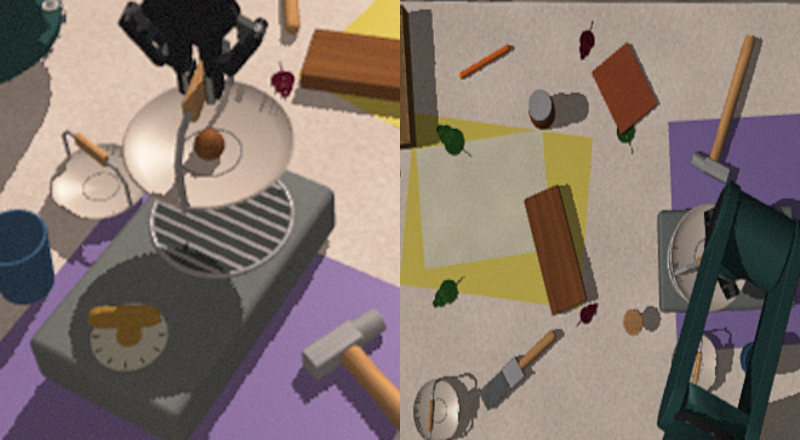

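In this view the dish may be slightly tilted, and the ball looks a bit left of the ring's middle. I'll check with rays by projecting where a level rim, ring and ball should appear, both before the turn (c4) and now.

```bash
python3 st.py
python3 - <<'E'
from h import *
s=env.get_calibration("scene");a=env.snapshot("scene")[...,::-1].copy();cv2.imwrite("pics/s5.png",a)
c4=cv2.resize(cv2.imread("pics/c4.png")[:,:500],(200,220),interpolation=cv2.INTER_AREA);f=np.zeros_like(a);f[200:420,150:350]=c4
o=env.get_obs();p=o["tcp_pos"];zu=p[2]-.116+.026
th=np.linspace(0,2*np.pi,49)[:-1]
out=[]
for im,nm in((f,"before"),(a,"now")):
    u0,v0=205,195;K=4;b=cv2.resize(im[v0:v0+120,u0:u0+100],None,fx=K,fy=K,interpolation=cv2.INTER_CUBIC)
    for r,h,col in((.0825,.025,(0,0,255)),(.03,.014,(255,0,0)),(0,.025,(0,255,0))):
        for t in th: 
            q=proj(s,np.array([p[0]+r*np.cos(t),p[1]+r*np.sin(t),zu+h]));cv2.circle(b,tuple(int(x) for x in (q-[u0,v0])*K+K/2),2,col,-1)
    hsv=cv2.cvtColor(im,cv2.COLOR_BGR2HSV);m=cv2.inRange(hsv,(3,120,40),(14,255,170));m[:250]=0;m[290:]=0;m[:,:235]=0;m[:,275:]=0
    m=m.astype(np.uint8);vv,uu=np.nonzero(m);print(nm,"brown px",len(uu),uu.mean(),vv.mean(),"expected ball",proj(s,np.array([p[0],p[1],zu+.025])).round(1))
    out.append(b)
cv2.imwrite("pics/c6.png",np.hstack(out))
E
```

```text
{'time': 22.75, 'tcp_pos': [0.4931, -0.1359, 0.2544], 'qpos': [-23.1431, 11.9882, 95.4784, -0.0058, 72.5339, -42.2196], 'ft_force': [-0.2155, -0.1384, -2.4259], 'ft_torque': [0.0031, -0.0683, -0.0272], 'grip_width': 0.0129} 19.078241200195762
before brown px 174 253.99425287356323 270.8333333333333 expected ball [255.5 271.6]
now brown px 211 252.81042654028437 268.38862559241704 expected ball [255.5 271.6]
```

View pics/c6.png

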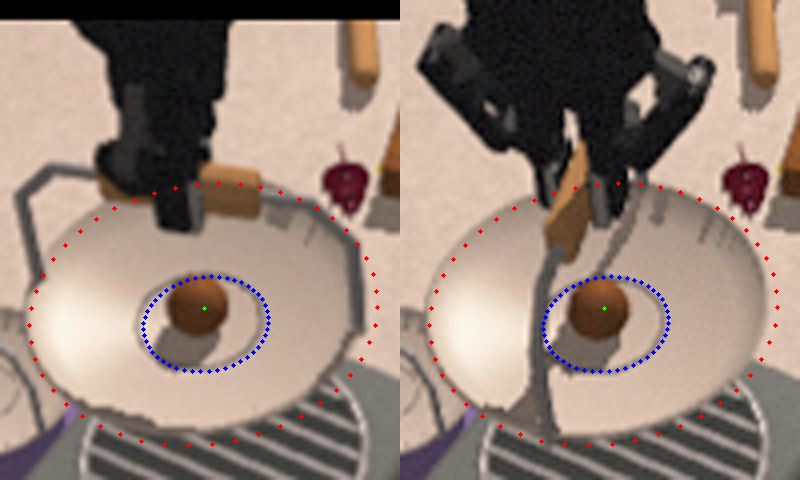

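The rim, ring and ball all match a level dish, both before and after the turn, to within 1–2 px (2–4 mm). The tilt was only perspective. Handing in.

```bash
python3 -c "
from rig import env
print(env.sign_off())"; python3 st.py
```

```text
the job is handed in; nothing more can be done
None
the job is handed in; nothing more can be done
```

The job is handed in after about 23 s of robot time. The key is wound to its stop, and the dish is held over the grille after its quarter turn.

- **Key:** I wound it in three gripped partial turns, 2.48 rad in all. At the end the torque jumped to about 0.53 Nm, so I took that as the stop. Afterwards the top camera showed the bow at about 31°, where that total turn should leave it. My first grip touched the boss under the bow with about 7 N, so I regripped 7 mm higher before turning.
- **Dish:** I lifted it by the handle bar and carried it to the middle of the grille without turning it. Its underside is about 89 mm above the grille. It paused there for over a second before turning 89.9° about the vertical.
- **Last checks:** The tool is vertical and about 0.5 mm from the measured grille centre in each direction. The rim and ring in the picture match a level dish to within about 2–3 mm. The ball is inside the grey ring, within about 3 mm of its middle. The other loose objects in view looked undisturbed; the cup and the far right of the table were only partly visible.
- **Readings that disagreed:** The torque reading was noisy in the middle of the third key turn, at 0.00–0.03 Nm instead of about 0.09. I relied on the jump at the stop and the bow's angle instead. The dish first looked slightly tilted after the turn, but the projection check showed that was perspective.

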